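# Close the beam-tube housing

## Robot

A 7-joint arm with a two-finger parallel gripper is mounted at the origin on the work surface. World frame = base frame: x ahead of the robot, y to its left, z up, the work surface at z = 0. Lengths are in m, angles in rad, forces in N, time in s.
With the tool pointing down it reaches from about 0.4 to 0.85 m from the base axis. Payload 10.4 kg.
Tool frame: the origin (TCP) lies at the very end of the fingers, on their centre line; the grasp point (between the pads) lies 19 mm behind it; z points along the fingers, y is the line along which they close (so a half turn about z gives the same grasp; the last joint's range is limited). The gripper opens to 85 mm and grips with 20 to 120 N. Pads are 22 mm wide; open, the fingers measure 114 mm over their backs; the gripper's body (76 mm by 85 mm) begins 54 mm behind the grasp point. The pads swing forward as they close: fully open they stand 13 mm farther back than shut.
Start: joints at [1.204, 0.332, -0.065, 1.46, 0.022, 1.35, -0.088], TCP at [0.211, -0.588, 0.231] pointing down, gripper open.
Joint ranges: [-2.6, 2.6], [-0.5, 2.12], [-1.47, 1.34], [0.16, 2.42], [-1.27, 4.41], [0.06, 2.06], [-2.6, 2.6]. Speed limits (rad/s): [2.22, 2.22, 2.79, 2.79, 3.14, 3.14, 3.14].

## Interface

Orientations are given as a unit quaternion [x, y, z, w].
In Python, from workcell import manip, optics gives the robot as it stands.
- The arm moves only by the tool jog_arm, never from a script. Its arguments are lists of equal length, an entry for each row: "dr": the turn, a rotation vector about the tool's x, y, z normalised to -1 to 1, where 1 is 4 degrees, a list of three; "translation": the shift along the tool's x, y, z normalised to -1 to 1, where 1 is 0.025 m, a list of three; "jaw": the opening, from 0 (shut) to 1 (fully open). A call has 1 to 10 rows; each row shifts and turns the commanded pose from where the row before left it, along the tool's axes as they then stand; what a row does not reach is not made up. A row lasts 1/10 s, in which the tool goes at most 50 mm and 8.59 degrees, less where a joint would pass 70% of its speed; a pose out of reach is approached as far as the arm can. A call with a number of a shift or a turn outside -1 to 1 is refused whole. A call with a gripper value outside its range is refused whole. The fingers move at their own pace and stop on an object; "squeeze" is the grip in N (left out, the last holds). Time passes only in rows, so rows that do not move let the fingers close. It gives the time, the measured TCP pose, the force, the opening and the grip force at its end, in the units of the state.
- manip.get_obs(): the state, without advancing time (a new reading comes with each control period).
- optics.camera(name): name is "scene" or "top" or "wrist"; returns a dict with "color" (384x512x3 uint8, red, green, blue), "mtx" (3x3 intrinsics, pixels), "R" (3x3) and "t" (3): a world point X has camera coordinates R X + t. Camera axes: x right, y down, z forward; pixel columns grow to the right and rows downward; lengths in m; the calibration is good to about 2 mm. A picture is of the moment at which its call begins. There is no depth.
- manip.hand_in(): hands the job in; it is judged then, once.
The state is a dict: "clock": time; "joint_pos": joint angles; "joint_velocities": joint speeds; "tau": joint torques, N m; "position": TCP position; "ee_rot": TCP orientation; "ft_force": force on the tool from outside, world axes, zero at the start; "torque": the same for the moment, N m; "grip_width": opening from 0.0 (shut) to 1.0 (fully open); "grasp_force": force on a finger pad.
Only numpy, scipy, OpenCV 4.12 (cv2) and the standard library are available. Lean on these libraries where they do the work, as an engineer would, in place of code of your own. Each camera call takes 0.05 s, during which the arm holds its last target. There are 200 camera calls.

## Task

Gently lay the standing lens tube on its side in the V cradle of the grey housing and let go of it, then close the housing with the blue cover: slide the cover's white-marked edge squarely under the yellow lapped leaf, home against the stop bar, without lifting the leaf. Finish while still holding the cover, pressing it flat so that the sprung rubber seal on the walls visibly gives (about 3 mm) and stays down, ready for a colleague to put in the screws. Leave the other things on the table where they are.

Things in the scene. Friction and masses are not known exactly. Their poses are not given: they have to be found in the camera images.
- tube: lens tube, a plain aluminium cylinder 36 mm in diameter and 110 mm long, about 0.16 kg, with black and red bands; starts standing upright on the table. Origin at the centre of its lower end, z along its axis towards the upper end (red band nearer that end). It may lie either way round in the cradle.
- tube_mid (a point): middle of the lens tube, on its axis, 55 mm from either end
- housing: grey open-ended channel fixed to the table, base 8 mm thick, x -90 to +110, y -76 to +76 mm. Origin on the table; x points to the end with the leaf, which faces the robot, z up. Two side walls along x, 12 mm thick, 128 mm apart inside, carry the rubber seal, whose top is 78 mm above the table when not pressed. Both ends are open below 62 mm.
- stop (a point): middle of the near face of the dark stop bar between the walls at the leaf's end, housing x = 85 mm; the bar spans 64 to 86 mm height
- cradle (a point): where the middle of the lying tube belongs: housing x = -22 mm, y = 0, 46 mm above the table, tube axis along the housing's x. Two white V blocks 10 mm thick at housing x = -58 and +14 mm, each 44 mm wide, 90 degree V, tops 4 mm below the tube axis; between them 62 mm are free, with 38 mm from the tube axis down to the base plate.
- cover: flat blue cover plate, 170 mm (x) by 148 mm (y), 5 mm thick, about 0.2 kg; starts lying flat on the table. Origin at the centre of its underside, x towards the white-marked edge that goes under the leaf, z up. On its middle stands a black grip rib 50 mm long (x), 16 mm wide (y), 30 mm high above the plate.
- tongue (a point): middle of the cover's white-marked leading edge, on the underside; at x = 85 mm in the housing it meets the stop bar
- rib_top (a point): centre of the top of the cover's rib, 35 mm above the underside
- leaf (a joint): yellow lapped leaf, 116 mm wide, hinged along y at the housing's x = 98 mm, 94 mm above the table: 0 at rest, level, its underside 87 mm above the table (9 mm above the seal, a little more at the upturned nose), reaching over the walls to x = 40 mm; grows as it is lifted (rad). Light, it falls back by itself.
- leaf_edge (a point): middle of the leaf's free edge, at x = 40 mm, 89 mm above the table at rest
- seal (a joint): sprung rubber seal, two strips along the tops of both walls that move down together: 0 unpressed, grows as it is pressed down, at most 0.005 m. It takes 4 N to start it moving and 2 N more per mm; the cover's own weight does not press it.
- blower: blue blower bulb with an upright nozzle, 68 mm wide, 120 mm tall; bystander, to be left alone; origin at its underside
- meter: white handheld power meter lying flat, 150 x 70 x 28 mm; bystander, to be left alone; origin at its underside
- driver: screwdriver lying on the table beyond the housing, 30 mm high at most; bystander, to be left alone; origin at its underside
- screws: amber screw jar with a black cap, 50 mm wide and tall; bystander, to be left alone; origin at its underside
- lenscase: open wooden lens case, 90 x 70 x 22 mm; bystander, to be left alone; origin at its underside
Not all that is in view belongs to the job. What is shaped like the tube but green or orange is not meant.

How it is judged:
On the way, in this order (a step that is already met when the one before it is completed fails the run):
1. the lens tube lies in the V cradle, let go and at rest (x of tube_mid in the frame of housing between -0.034 and -0.01 m and y of tube_mid in the frame of housing between -0.005 and 0.005 m and z of tube_mid in the frame of housing between 0.041 and 0.051 m and angle between the z axis of tube and the x axis of housing, either way round below 0.08 rad and contact force between the fingers and tube below 0.1 N and linear speed of tube below 0.03 m/s), for 0.3 s.
2. the cover's marked edge is home under the leaf, the leaf not lifted (x of tongue in the frame of housing above 0.073 m and y of cover in the frame of housing between -0.008 and 0.008 m and z of tongue in the frame of housing between 0.068 and 0.082 m and angle between the x axis of cover and the x axis of housing, either way round below 0.08 rad and value of joint leaf below 0.05 rad), for 0.1 s.
At the end, for the whole second after the job is handed in: Tube lies untouched in the cradle (12 mm along, 5 mm across, 0.08 rad); cover edge under the leaf within 12 mm of the stop, 8 mm sideways, 0.08 rad square, level; leaf down (0.05 rad); gripper bears on the cover (3 N) and the seal stays pressed over 1.5 mm (all of step 1 and all of step 2 and value of joint seal above 0.0015 m and contact force between the fingers and cover above 3 N and angle between cover's own z axis and vertical below 0.04 rad and linear speed of cover below 0.02 m/s and z of cover in the frame of housing below 0.0785 m); the arm keeps its last pose, push and grip.
It fails at once if the leaf is lifted (value of joint leaf above 0.1 rad).
It fails at once if the lens tube is dropped or forced into the housing (contact force between tube and housing above 40 N).
It fails at once if a bystander is moved by more than 30 mm (distance of any of blower, meter, driver, screws, lenscase from where it was at the start of the episode above 0.03 m).
It also fails if it takes over 58 s, if anything falls off the work surface, if the arm or the gripper's body presses on something with over 40 N, if the wrist force passes 120 N, or if a joint passes its speed limit or range.

## Working session

There is one attempt and no reset: what is moved stays moved. The work goes in short steps, Python scripts to look and compute and a tool call to move; the robot and the scene stay as the last step left them, time stands still between calls to the robot, and variables do not carry over. Pictures are saved under pics/ and viewed, at most 13 in all, crops included, and the job is handed in when it is done.

Besides the shell and the picture viewer there is one more tool, called in YAML: its name, and indented under it one key for each argument. jog_arm: Moves the arm, as the interface text tells. Scaled input: -1 to 1 covers 0.025 m each way for a shift and 4 degrees each way for a turn. Its arguments: {"type":"object","properties":{"dr":{"type":"array","items":{"type":"array","items":{"type":"number"}}},"translation":{"type":"array","items":{"type":"array","items":{"type":"number"}}},"jaw":{"type":"array","items":{"type":"number"}},"squeeze":{"type":"number"}},"required":["dr","translation","jaw"]}

```bash
mkdir -p pics; ls; cat > h.py <<'E'
import numpy as np, cv2
from workcell import manip, optics
def grab(n):
    c=optics.camera(n); cv2.imwrite(f'pics/raw_{n}.png',c['color'][:,:,::-1]); np.savez(f'pics/{n}.npz',**c); return c
def load(n): return dict(np.load(f'pics/{n}.npz'))
def plane(c,px,z):
    d=c['R'].T@np.linalg.solve(c['mtx'],[px[0],px[1],1.]); o=-c['R'].T@c['t']
    return o+d*(z-o[2])/d[2]
def proj(c,X):
    q=c['mtx']@(c['R']@np.array(X,float)+c['t']); return q[:2]/q[2]
def tri(obs):
    A=[];b=[]
    for c,px in obs:
        d=c['R'].T@np.linalg.solve(c['mtx'],[px[0],px[1],1.]); d/=np.linalg.norm(d); o=-c['R'].T@c['t']
        P=np.eye(3)-np.outer(d,d); A.append(P); b.append(P@o)
    return np.linalg.lstsq(np.vstack(A),np.hstack(b),rcond=None)[0]
E
python3 - <<'E'
from h import *
a=grab('scene');b=grab('top')
for c in(a,b): print(-c['R'].T@c['t'], c['R'][2], c['mtx'][0,0])
s=np.vstack([a['color'],b['color']])
for n,c in(('s1',a),('t1',b)): cv2.imwrite(f'pics/{n}.png',cv2.resize(c['color'][:,:,::-1],(800,600),interpolation=cv2.INTER_CUBIC))
o=manip.get_obs(); print(o['clock'],o['position'],o['ee_rot'])
E
```

```text
pics
[ 1.37565639 -0.14812586  1.02945989] [-0.65888373  0.10688891 -0.74461198] 454.58272756280184
[0.28114674 0.00833691 1.54340314] [ 0.17022398 -0.00402235 -0.98539719] 434.91625312859765
0.1 [ 0.21057188 -0.58812161  0.23060916] [ 9.85260742e-01  1.71058159e-01 -1.22903658e-04 -6.01757881e-04]
```

View pics/s1.png

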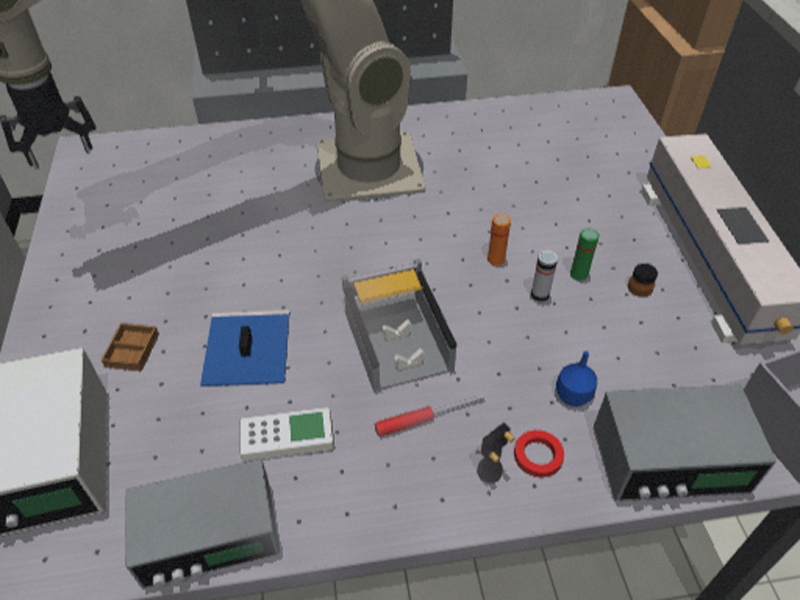

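View pics/t1.png

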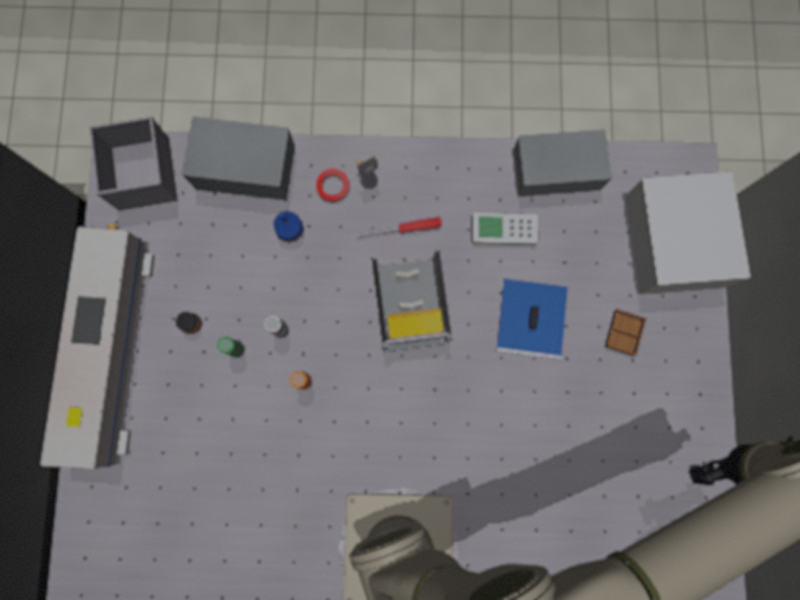

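Three tube-like objects are in view, in the 800-px scene picture: orange at (498,240), silver with black and red bands at (543,276), and green at (585,255). The silver one fits, because it is aluminium with black and red bands. I'll confirm it in an enlarged composite crop, which I can also use for measuring.

```bash
python3 - <<'E'
from h import *
a=load('scene')['color'];b=load('top')['color']
def crop(im,x,y,w,h,k=5): return cv2.resize(im[y:y+h,x:x+w,::-1],None,fx=400/w,fy=300/h,interpolation=cv2.INTER_CUBIC)
# raw px = view*0.64 ; panels 80x60 ->5x, 
p=[crop(a,320,145,80,60),crop(a,210,160,96,72+24-24),crop(b,225,155,80,60+12-12),crop(b,310,170,80,60)]
p[1]=crop(a,212,165,88,86-20);
cv2.imwrite('pics/c1.png',np.vstack([np.hstack(p[:2]),np.hstack(p[2:])]))
E
```

```text
(no output)
```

View pics/c1.png

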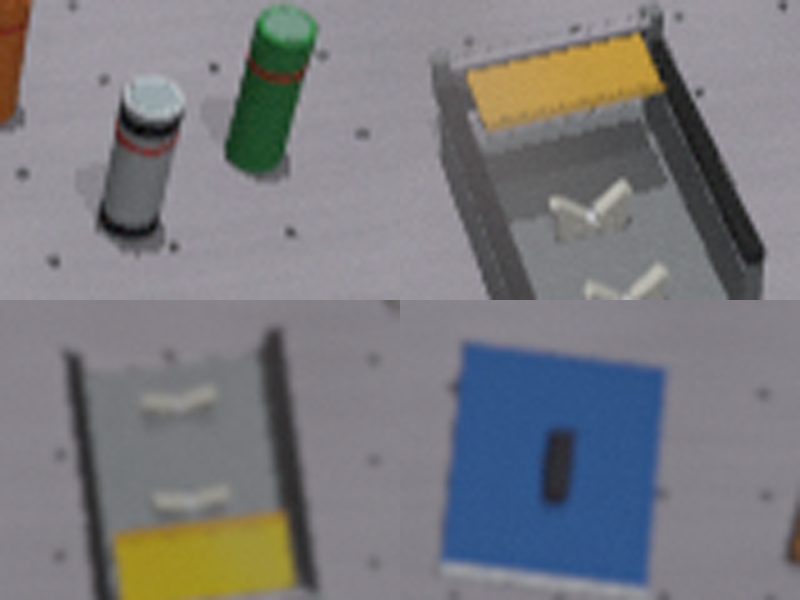

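The crop shows the silver tube at panel (140,155), with black bands at both ends and a red band near the top, so it is the right one. The housing's leaf points at the robot, the V blocks are visible, and the cover's white edge is towards the robot.

```bash
cat > m.py <<'E'
from h import *
from scipy.optimize import least_squares
a=load('scene');b=load('top')
T=lambda x,y:(225+x/5-.4,155+(y-300)/5-.4)
S=lambda x,y:(212+(x-400)/4.545-.4,165+y/4.545-.4)
pts=[(b,T(115,533),(40,-58,91)),(b,T(287,514),(40,58,91)),(a,S(665,90),(40,-58,91)),(a,S(487,130),(40,58,91)),
(b,T(179,408),(-63,0,22)),(b,T(191,505),(9,0,22)),
(b,T(66,352),(-90,-76,78)),(b,T(280,330),(-90,76,78)),(a,S(592,220),(9,0,22)),(a,S(763,252),(-90,-76,78))]
def H(p,q): c,s=np.cos(p[2]),np.sin(p[2]); q=np.array(q)/1e3; return np.array([p[0]+c*q[0]-s*q[1],p[1]+s*q[0]+c*q[1],q[2]])
f=lambda p:np.concatenate([proj(c,H(p,q))-u for c,u,q in pts])
r=least_squares(f,[.6,0,np.pi],loss='soft_l1'); print('housing',r.x,'\n',f(r.x).reshape(-1,2).round(1))
print('tube top',tri([(a,(320+154/5-.4,145+98/5-.4)),(b,(174.7-.2,206.7-.2))]), 'bottom',plane(a,(346-.4,189.4-.4),0))
def fit(cs,z,mask):
    for c in cs:
        hsv=cv2.cvtColor(c['color'],cv2.COLOR_RGB2HSV); m=mask(hsv).astype(np.uint8)
        n,l,st,ce=cv2.connectedComponentsWithStats(m); k=1+np.argmax(st[1:,4]); 
        cn=max(cv2.findContours((l==k).astype(np.uint8),0,1)[0],key=cv2.contourArea)[:,0]
        P=np.array([plane(c,u,z)[:2]for u in cn]).astype(np.float32)*1000
        print(cv2.minAreaRect(P), st[k])
fit((a,b),.005,lambda h:(h[...,0]>100)&(h[...,0]<120)&(h[...,1]>130))
# rib top two views
print('rib top',tri([(b,(310+(559-400)/5-.4,170+(466-300)/5-.4)),(a,(246*.64,341*.64))]))
for n,u,v in(('orange',300,380),('green',228,345),('jar',188,322),('blower',288,225)): print(n,plane(b,(u*.64,v*.64),.11 if n!='jar' else .05))
E
python3 m.py
```

```text
housing [ 0.54483046 -0.01550946  3.28216207] 
 [[-0.2  0.5]
 [-0.6  0.2]
 [ 0.1  0.1]
 [-0.   0.3]
 [ 0.  -1.9]
 [ 0.1 -1.6]
 [ 0.   0.9]
 [ 0.9  0.2]
 [-0.  -0.3]
 [ 0.  -0.4]]
tube top [0.47331041 0.27779341 0.11132974] bottom [0.46852042 0.28229044 0.        ]
((514.4252319335938, -295.987548828125), (147.10630798339844, 161.01593017578125), 83.67191314697266) [ 129  202   56   45 2085]
((514.4006958007812, -294.8759460449219), (143.10882568359375, 154.0423583984375), 83.86649322509766) [ 319  179   43   47 1617]
rib top [ 0.51017388 -0.29428871  0.02033237]
orange [0.35334225 0.21411353 0.11      ]
green [0.42392899 0.36924874 0.11      ]
jar [0.47919303 0.47584433 0.05      ]
blower [0.68851303 0.25507884 0.11      ]
```

```bash
cat > g.py <<'E'
from h import *
import sys
from scipy.spatial.transform import Rotation as R
from scipy.linalg import logm, expm
def pose(p,z,y):
    z=np.array(z,float);z/=np.linalg.norm(z); y=np.array(y,float);y-=z*(y@z);y/=np.linalg.norm(y)
    T=np.eye(4);T[:3,:3]=np.c_[np.cross(y,z),y,z];T[:3,3]=p;return T
def cur():
    o=manip.get_obs();T=np.eye(4);T[:3,:3]=R.from_quat(o['ee_rot']).as_matrix();T[:3,3]=o['position'];return T
def plan(A,B,nmin=1,show=True):
    X=np.linalg.inv(A)@B; r=R.from_matrix(X[:3,:3]).as_rotvec()
    n=nmin
    while 1:
        M=R.from_rotvec(r/n).as_matrix()
        S=sum(np.linalg.matrix_power(M,k) for k in range(n)); t=np.linalg.solve(S,X[:3,3])  # shift then turn each row
        if max(abs(t))<=.0245 and max(abs(r/n))<=np.radians(3.95): break
        n+=1
    print(n,'rows dr',(np.degrees(r/n)/4).round(3),'tr',(t/.025).round(3))
    for f in(.25,.5,.75):
        P=A.copy()
        for k in range(int(n*f)): P[:3,3]+=P[:3,:3]@t; P[:3,:3]=P[:3,:3]@M
        print('  via',P[:3,3].round(3),P[:3,2].round(2))
E
python3 - <<'E'
from g import *
plan(cur(),pose([.47,0.,.33],[0,0,-1],[1,0,0]))
E
```

```text
28 rows dr [-0.001 -0.    -0.628] tr [ 0.955 -0.214 -0.142]
  via [ 0.342 -0.479  0.255] [-0.  0. -1.]
  via [ 0.433 -0.335  0.28 ] [-0.  0. -1.]
  via [ 0.478 -0.17   0.305] [-0.  0. -1.]
```

jog_arm:
  dr:
    - [0,0,-0.63]
    - [0,0,-0.63]
    - [0,0,-0.63]
    - [0,0,-0.63]
    - [0,0,-0.63]
    - [0,0,-0.63]
    - [0,0,-0.63]
    - [0,0,-0.63]
    - [0,0,-0.63]
    - [0,0,-0.63]
  translation:
    - [0.95,-0.21,-0.14]
    - [0.95,-0.21,-0.14]
    - [0.95,-0.21,-0.14]
    - [0.95,-0.21,-0.14]
    - [0.95,-0.21,-0.14]
    - [0.95,-0.21,-0.14]
    - [0.95,-0.21,-0.14]
    - [0.95,-0.21,-0.14]
    - [0.95,-0.21,-0.14]
    - [0.95,-0.21,-0.14]
  jaw: [1,1,1,1,1,1,1,1,1,1]

```text
clock: 1.1
position: [0.3868, -0.4206, 0.2666]
ee_rot: [0.924, 0.384, -0.0, 0.0]
ft_force: [-0.0, -1.2, 0.3]
grip_width: 0.997
grasp_force: 0.0
```

jog_arm:
  dr:
    - [0,0,-0.63]
    - [0,0,-0.63]
    - [0,0,-0.63]
    - [0,0,-0.63]
    - [0,0,-0.63]
    - [0,0,-0.63]
    - [0,0,-0.63]
    - [0,0,-0.63]
    - [0,0,-0.63]
    - [0,0,-0.63]
  translation:
    - [0.95,-0.21,-0.14]
    - [0.95,-0.21,-0.14]
    - [0.95,-0.21,-0.14]
    - [0.95,-0.21,-0.14]
    - [0.95,-0.21,-0.14]
    - [0.95,-0.21,-0.14]
    - [0.95,-0.21,-0.14]
    - [0.95,-0.21,-0.14]
    - [0.95,-0.21,-0.14]
    - [0.95,-0.21,-0.14]
  jaw: [1,1,1,1,1,1,1,1,1,1]

```text
clock: 2.1
position: [0.4736, -0.1955, 0.3016]
ee_rot: [0.818, 0.576, -0.0, 0.0]
ft_force: [-0.1, 0.5, 0.6]
grip_width: 0.999
grasp_force: 0.0
```

jog_arm:
  dr:
    - [0,0,-0.63]
    - [0,0,-0.63]
    - [0,0,-0.63]
    - [0,0,-0.63]
    - [0,0,-0.63]
    - [0,0,-0.63]
    - [0,0,-0.63]
    - [0,0,-0.63]
    - [0,0,0]
  translation:
    - [0.95,-0.21,-0.14]
    - [0.95,-0.21,-0.14]
    - [0.95,-0.21,-0.14]
    - [0.95,-0.21,-0.14]
    - [0.95,-0.21,-0.14]
    - [0.95,-0.21,-0.14]
    - [0.95,-0.21,-0.14]
    - [0.95,-0.21,-0.14]
    - [0,0,0]
  jaw: [1,1,1,1,1,1,1,1,1]

```text
clock: 3.0
position: [0.4683, 0.0005, 0.3303]
ee_rot: [0.703, 0.712, 0.001, 0.0]
ft_force: [0.0, 0.8, 0.4]
grip_width: 0.998
grasp_force: 0.0
```

```bash
python3 - <<'E'
from g import *
c=grab('wrist'); cv2.imwrite('pics/w1.png',cv2.resize(c['color'][:,:,::-1],(800,600)))
o=manip.get_obs(); print(o['clock'],o['position'],np.round(o['joint_pos'],3)); T=cur(); print(T.round(3))
print('cam',-c['R'].T@c['t'],c['R'].round(2).tolist(),c['mtx'][0,0])
# goal at the tube: 60deg tilt pre-grasp
z=np.array([0,np.sin(np.radians(65)),-np.cos(np.radians(65))])
g=np.array([.472,.279,.06]); B=pose(g+.019*z-.13*z,z,[1,0,0]); print(B[:3,3]); plan(T,B)
E
```

```text
3.05 [ 0.46845228 -0.00170065  0.32987127] [ 0.576 -0.025 -0.648  1.66  -0.014  1.5   -0.062]
[[-0.009  1.     0.001  0.468]
 [ 1.     0.009 -0.    -0.002]
 [-0.001  0.001 -1.     0.33 ]
 [ 0.     0.     0.     1.   ]]
cam [0.46705722 0.07008266 0.47182557] [[1.0, 0.01, 0.0], [0.01, -0.96, 0.28], [0.0, -0.28, -0.96]] 305.75786731631973
[0.472      0.17839984 0.10691063]
17 rows dr [-0.004  0.956  0.007] tr [0.103 0.009 0.704]
  via [0.469 0.016 0.261] [-0.    0.26 -0.96]
  via [0.47  0.05  0.199] [-0.    0.51 -0.86]
  via [0.471 0.1   0.149] [-0.    0.72 -0.7 ]
```

View pics/w1.png

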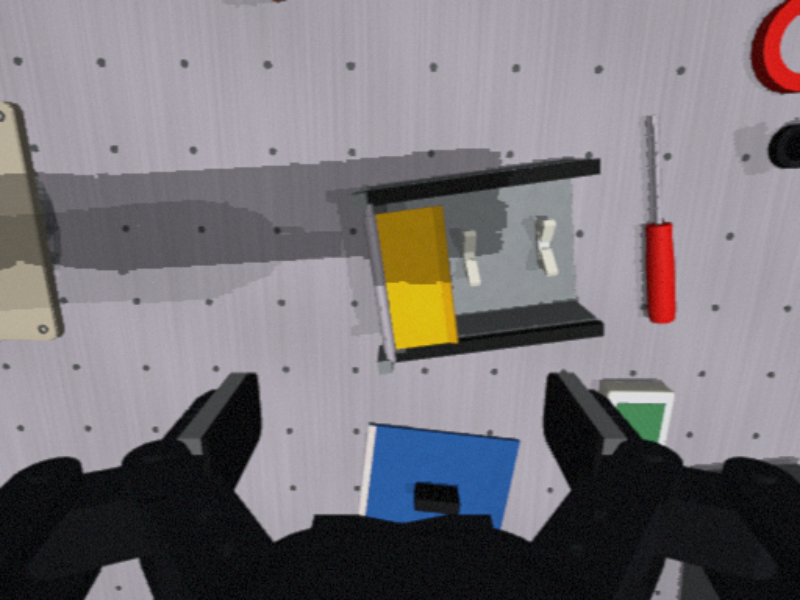

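The wrist view shows the housing with the leaf's free edge from (443,207) to (457,343), the wall ends at (600,158) and (603,335), and the cover's top edge from (371,424) to (519,438). Next I'm tilting towards the tube.

jog_arm:
  dr:
    - [0,0.96,0]
    - [0,0.96,0]
    - [0,0.96,0]
    - [0,0.96,0]
    - [0,0.96,0]
    - [0,0.96,0]
    - [0,0.96,0]
    - [0,0.96,0]
    - [0,0.96,0]
    - [0,0.96,0]
  translation:
    - [0.1,0.01,0.7]
    - [0.1,0.01,0.7]
    - [0.1,0.01,0.7]
    - [0.1,0.01,0.7]
    - [0.1,0.01,0.7]
    - [0.1,0.01,0.7]
    - [0.1,0.01,0.7]
    - [0.1,0.01,0.7]
    - [0.1,0.01,0.7]
    - [0.1,0.01,0.7]
  jaw: [1,1,1,1,1,1,1,1,1,1]

```text
clock: 4.05
position: [0.4709, 0.07, 0.1719]
ee_rot: [0.667, 0.668, 0.233, -0.234]
ft_force: [0.1, -0.4, -0.8]
grip_width: 1.003
grasp_force: 0.0
```

```bash
python3 - <<'E'
from g import *
o=manip.get_obs(); print(np.round(o['joint_pos'],3)); T=cur(); print(T.round(3))
# refit housing w/ wrist view
import io,contextlib
import m
c=load('wrist'); W=lambda x,y:(x*.64-.2,y*.64-.2)
m.pts+= [(c,W(443,207),(40,-58,91)),(c,W(457,343),(40,58,91)),(c,W(600,158),(-90,-76,78)),(c,W(603,336),(-90,76,78))]
r=m.least_squares(m.f,[.6,0,np.pi],loss='soft_l1'); print('housing',r.x,'\n',m.f(r.x).reshape(-1,2)[-4:].round(1))
for k in range(4):
  print(m.proj(c,m.H(r.x,m.pts[-4+k][2])))
print('cover corners',plane(c,W(371,424),.005),plane(c,W(519,438),.005))
E
```

```text
[ 0.719  0.216 -0.563  1.934 -0.589  1.212  0.428]
[[-0.002  1.    -0.002  0.471]
 [ 0.782  0.003  0.623  0.07 ]
 [ 0.623 -0.    -0.782  0.172]
 [ 0.     0.     0.     1.   ]]
housing [ 0.54483046 -0.01550946  3.28216207] 
 [[-0.2  0.5]
 [-0.6  0.2]
 [ 0.1  0.1]
 [-0.   0.3]
 [ 0.  -1.9]
 [ 0.1 -1.6]
 [ 0.   0.9]
 [ 0.9  0.2]
 [-0.  -0.3]
 [ 0.  -0.4]]
tube top [0.47331041 0.27779341 0.11132974] bottom [0.46852042 0.28229044 0.        ]
((514.4252319335938, -295.987548828125), (147.10630798339844, 161.01593017578125), 83.67191314697266) [ 129  202   56   45 2085]
((514.4006958007812, -294.8759460449219), (143.10882568359375, 154.0423583984375), 83.86649322509766) [ 319  179   43   47 1617]
rib top [ 0.51017388 -0.29428871  0.02033237]
orange [0.35334225 0.21411353 0.11      ]
green [0.42392899 0.36924874 0.11      ]
jar [0.47919303 0.47584433 0.05      ]
blower [0.68851303 0.25507884 0.11      ]
housing [ 0.5464933  -0.01711845  3.28902921] 
 [[-1.4 -1.5]
 [-0.6 -1.2]
 [-0.  -0. ]
 [ 0.4 -0. ]]
[281.93882875 130.7984543 ]
[291.7045251  218.10797444]
[383.79713329 100.87155667]
[386.08478887 214.80303592]
cover corners [ 0.43679026 -0.2133337   0.005     ] [ 0.60147921 -0.22897591  0.005     ]
```

jog_arm:
  dr:
    - [0,0.96,0]
    - [0,0.96,0]
    - [0,0.96,0]
    - [0,0.96,0]
    - [0,0.96,0]
    - [0,0.96,0]
    - [0,0.96,0]
    - [0,0,0]
  translation:
    - [0.1,0.01,0.7]
    - [0.1,0.01,0.7]
    - [0.1,0.01,0.7]
    - [0.1,0.01,0.7]
    - [0.1,0.01,0.7]
    - [0.1,0.01,0.7]
    - [0.1,0.01,0.7]
    - [0,0,0]
  jaw: [1,1,1,1,1,1,1,1]

```text
clock: 4.85
position: [0.4707, 0.1751, 0.1059]
ee_rot: [0.594, 0.595, 0.38, -0.385]
ft_force: [-0.7, -0.3, -0.2]
grip_width: 0.998
grasp_force: 0.0
```

```bash
python3 - <<'E'
from g import *
c=grab('wrist'); cv2.imwrite('pics/w2.png',cv2.resize(c['color'][:,:,::-1],(800,600)))
o=manip.get_obs(); print(o['clock'],np.round(o['joint_pos'],3)); T=cur(); print(T.round(3))
print(proj(c,[.472,.279,.11])/.64,proj(c,[.472,.279,0.])/.64)
E
```

```text
4.9 [ 0.757  0.593 -0.645  2.014 -0.895  1.106  0.778]
[[ 0.001  1.    -0.005  0.472]
 [ 0.418  0.004  0.909  0.174]
 [ 0.909 -0.003 -0.418  0.107]
 [ 0.     0.     0.     1.   ]]
[405.4287021  203.99486822] [405.43473426 356.51123374]
```

View pics/w2.png

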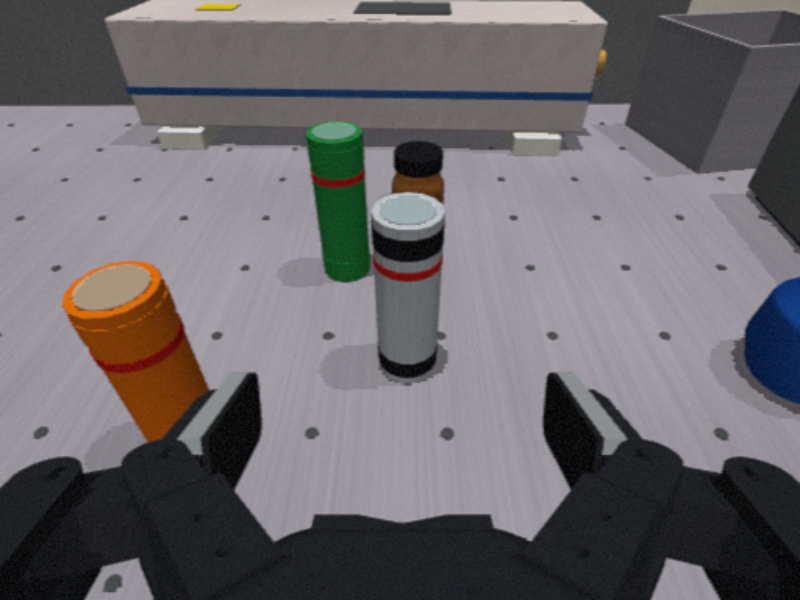

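```bash
python3 - <<'E'
from g import *
c=load('wrist'); W=lambda x,y:(x*.64-.2,y*.64-.2)
print(plane(c,W(408,212),.11),plane(c,W(408,361),0))
print('orange',plane(c,W(116,288),.11))
T=cur(); z=T[:3,2]; g=np.array([.473,.277,.055]); B=T.copy(); B[:3,3]=g+.022*z; plan(T,B)
E
```

```text
[0.47306058 0.27179291 0.11      ] [0.47341492 0.27548531 0.        ]
orange [0.359659 0.215632 0.11    ]
6 rows dr [ 0.  0. -0.] tr [-0.028  0.013  0.913]
  via [0.472 0.195 0.097] [-0.01  0.91 -0.42]
  via [0.472 0.236 0.076] [-0.01  0.91 -0.42]
  via [0.472 0.256 0.066] [-0.01  0.91 -0.42]
```

jog_arm:
  dr:
    - [0,0,0]
    - [0,0,0]
    - [0,0,0]
    - [0,0,0]
    - [0,0,0]
    - [0,0,0]
    - [0,0,0]
  translation:
    - [-0.03,0.01,0.9]
    - [-0.03,0.01,0.9]
    - [-0.03,0.01,0.9]
    - [-0.03,0.01,0.9]
    - [-0.03,0.01,0.9]
    - [-0.03,0.01,0.9]
    - [0,0,0]
  jaw: [1,1,1,1,1,1,1]

```text
clock: 5.6
position: [0.4725, 0.2968, 0.0474]
ee_rot: [0.593, 0.598, 0.38, -0.382]
ft_force: [-0.3, -0.0, 0.6]
grip_width: 1.001
grasp_force: 0.0
```

jog_arm:
  dr:
    - [0,0,0]
    - [0,0,0]
    - [0,0,0]
    - [0,0,0]
    - [0,0,0]
    - [0,0,0]
    - [0,0,0]
  translation:
    - [0,0,0]
    - [0,0,0]
    - [0,0,0]
    - [0,0,0]
    - [0,0,0]
    - [0,0,0]
    - [0,0,0]
  jaw: [0.3,0.3,0.3,0.3,0.3,0.3,0.3]
  squeeze: 40

```text
clock: 6.3
position: [0.4736, 0.2951, 0.0474]
ee_rot: [0.594, 0.597, 0.381, -0.382]
ft_force: [0.6, -3.8, 5.4]
grip_width: 0.409
grasp_force: 40.2
```

```bash
cat > place.py <<'E'
from g import *
HP=(0.5457,-0.0163,3.286)
def H(q,p=HP): c,s=np.cos(p[2]),np.sin(p[2]); q=np.array(q)/1e3; return np.array([p[0]+c*q[0]-s*q[1],p[1]+s*q[0]+c*q[1],q[2]])
hx=H((1000,0,0))-H((0,0,0)); hy=H((0,1000,0))-H((0,0,0)); d=-hx
zf=-.418*d+np.array([0,0,-.909])
def goal(dz): return pose(H((-22,0,46))+.0016*d+.022*zf+[0,0,dz],zf,hy)
E
python3 - <<'E'
from place import *
T=cur(); print(hy,d); U=T.copy(); U[2,3]+=.13; plan(T,U); print(goal(.11)[:3,3])
plan(U,goal(.11)); plan(goal(.11),goal(0))
E
```

```text
[ 0.14390597 -0.98959137  0.        ] [ 0.98959137  0.14390597 -0.        ]
5 rows dr [ 0. -0. -0.] tr [ 0.945  0.001 -0.435]
  via [0.474 0.295 0.073] [-0.    0.91 -0.42]
  via [0.474 0.295 0.099] [-0.    0.91 -0.42]
  via [0.474 0.295 0.125] [-0.    0.91 -0.42]
[ 0.55995407 -0.01422718  0.136002  ]
22 rows dr [-0.353 -0.829  0.954] tr [-0.362  0.521 -0.184]
  via [0.531 0.246 0.145] [ 0.07  0.74 -0.67]
  via [0.57  0.161 0.116] [ 0.01  0.45 -0.89]
  via [0.576 0.079 0.11 ] [-0.14  0.19 -0.97]
5 rows dr [-0. -0.  0.] tr [0.368 0.    0.8  ]
  via [ 0.56  -0.014  0.114] [-0.41 -0.06 -0.91]
  via [ 0.56  -0.014  0.092] [-0.41 -0.06 -0.91]
  via [ 0.56  -0.014  0.07 ] [-0.41 -0.06 -0.91]
```

jog_arm:
  dr:
    - [0,0,0]
    - [0,0,0]
    - [0,0,0]
    - [0,0,0]
    - [0,0,0]
    - [0,0,0]
    - [0,0,0]
    - [0,0,0]
  translation:
    - [0.5,0,-0.23]
    - [0.9,0,-0.41]
    - [0.9,0,-0.41]
    - [0.9,0,-0.41]
    - [0.9,0,-0.41]
    - [0.9,0,-0.41]
    - [0.9,0,-0.41]
    - [0.6,0,-0.28]
  jaw: [0.3,0.3,0.3,0.3,0.3,0.3,0.3,0.3]

```text
clock: 7.1
position: [0.4727, 0.2961, 0.2267]
ee_rot: [0.594, 0.597, 0.38, -0.382]
ft_force: [0.9, -0.6, -1.6]
grip_width: 0.407
grasp_force: 40.0
```

```bash
python3 - <<'E'
from place import *
T=cur(); o=manip.get_obs(); print(T[:3,3],o['grip_width'],o['grasp_force'],o['ft_force'])
plan(T,goal(.12),26)
E
```

```text
[0.47269013 0.29608241 0.22667921] 0.4069996400348984 40.01274347305298 [ 0.94931782 -0.64356604 -1.60434372]
26 rows dr [-0.298 -0.7    0.808] tr [-0.329  0.47  -0.095]
  via [0.535 0.251 0.186] [ 0.07  0.74 -0.67]
  via [0.575 0.168 0.145] [ 0.01  0.45 -0.89]
  via [0.581 0.083 0.13 ] [-0.15  0.19 -0.97]
```

jog_arm:
  dr:
    - [-0.3,-0.7,0.81]
    - [-0.3,-0.7,0.81]
    - [-0.3,-0.7,0.81]
    - [-0.3,-0.7,0.81]
    - [-0.3,-0.7,0.81]
    - [-0.3,-0.7,0.81]
    - [-0.3,-0.7,0.81]
    - [-0.3,-0.7,0.81]
    - [-0.3,-0.7,0.81]
    - [-0.3,-0.7,0.81]
  translation:
    - [-0.33,0.47,-0.1]
    - [-0.33,0.47,-0.1]
    - [-0.33,0.47,-0.1]
    - [-0.33,0.47,-0.1]
    - [-0.33,0.47,-0.1]
    - [-0.33,0.47,-0.1]
    - [-0.33,0.47,-0.1]
    - [-0.33,0.47,-0.1]
    - [-0.33,0.47,-0.1]
    - [-0.33,0.47,-0.1]
  jaw: [0.3,0.3,0.3,0.3,0.3,0.3,0.3,0.3,0.3,0.3]

```text
clock: 8.1
position: [0.5622, 0.2051, 0.1595]
ee_rot: [0.845, 0.44, 0.165, -0.255]
ft_force: [0.8, 0.4, -2.0]
grip_width: 0.408
grasp_force: 40.0
```

jog_arm:
  dr:
    - [-0.3,-0.7,0.81]
    - [-0.3,-0.7,0.81]
    - [-0.3,-0.7,0.81]
    - [-0.3,-0.7,0.81]
    - [-0.3,-0.7,0.81]
    - [-0.3,-0.7,0.81]
    - [-0.3,-0.7,0.81]
    - [-0.3,-0.7,0.81]
  translation:
    - [-0.33,0.47,-0.1]
    - [-0.33,0.47,-0.1]
    - [-0.33,0.47,-0.1]
    - [-0.33,0.47,-0.1]
    - [-0.33,0.47,-0.1]
    - [-0.33,0.47,-0.1]
    - [-0.33,0.47,-0.1]
    - [-0.33,0.47,-0.1]
  jaw: [0.3,0.3,0.3,0.3,0.3,0.3,0.3,0.3]

```text
clock: 8.9
position: [0.5809, 0.0953, 0.1305]
ee_rot: [0.955, 0.267, -0.026, -0.125]
ft_force: [0.1, 0.8, -1.8]
grip_width: 0.409
grasp_force: 40.0
```

```bash
python3 - <<'E'
from place import *
T=cur(); o=manip.get_obs(); print(T[:3,3],T[:3,2],np.round(o['joint_pos'],2),o['grip_width'])
plan(T,goal(.12),8)
E
```

```text
[0.58094314 0.09527003 0.13045377] [-0.11718003  0.22555146 -0.9671584 ] [ 0.15  0.43 -0.33  1.59 -0.12  1.23 -1.13] 0.40869285519254467
8 rows dr [-0.298 -0.695  0.799] tr [-0.319  0.462 -0.096]
  via [0.579 0.067 0.13 ] [-0.18  0.14 -0.97]
  via [0.574 0.039 0.132] [-0.26  0.07 -0.96]
  via [0.568 0.012 0.137] [-0.33 -0.   -0.94]
```

jog_arm:
  dr:
    - [-0.3,-0.7,0.8]
    - [-0.3,-0.7,0.8]
    - [-0.3,-0.7,0.8]
    - [-0.3,-0.7,0.8]
    - [-0.3,-0.7,0.8]
    - [-0.3,-0.7,0.8]
    - [-0.3,-0.7,0.8]
    - [-0.3,-0.7,0.8]
    - [0,0,0]
  translation:
    - [-0.32,0.46,-0.1]
    - [-0.32,0.46,-0.1]
    - [-0.32,0.46,-0.1]
    - [-0.32,0.46,-0.1]
    - [-0.32,0.46,-0.1]
    - [-0.32,0.46,-0.1]
    - [-0.32,0.46,-0.1]
    - [-0.32,0.46,-0.1]
    - [0,0,0]
  jaw: [0.3,0.3,0.3,0.3,0.3,0.3,0.3,0.3,0.3]

```text
clock: 9.8
position: [0.5603, -0.0142, 0.1465]
ee_rot: [0.974, 0.07, -0.214, 0.016]
ft_force: [0.4, 0.6, -2.2]
grip_width: 0.407
grasp_force: 40.0
```

```bash
python3 - <<'E'
from place import *
T=cur(); o=manip.get_obs(); print(T.round(3),np.round(o['joint_pos'],2),o['grip_width'],o['ft_force'])
plan(T,goal(.02),6)
c=grab('wrist'); s=grab('scene')
cr=s['color'][100:260,190:350,::-1]
cv2.imwrite('pics/p3.png',np.hstack([cv2.resize(c['color'][:,:,::-1],(400,300)),cv2.resize(cr,(300,300),interpolation=cv2.INTER_CUBIC)]))
E
```

```text
[[ 0.898  0.144 -0.415  0.56 ]
 [ 0.131 -0.99  -0.061 -0.014]
 [-0.419  0.001 -0.908  0.147]
 [ 0.     0.     0.     1.   ]] [ 0.03  0.58 -0.15  1.36  0.09  1.64 -1.56] 0.40661547054284775 [ 0.36974884  0.61938206 -2.19593341]
6 rows dr [ 0.002  0.004 -0.   ] tr [ 0.278 -0.001  0.61 ]
  via [ 0.56  -0.014  0.13 ] [-0.41 -0.06 -0.91]
  via [ 0.56  -0.014  0.096] [-0.41 -0.06 -0.91]
  via [ 0.56  -0.014  0.08 ] [-0.41 -0.06 -0.91]
```

View pics/p3.png

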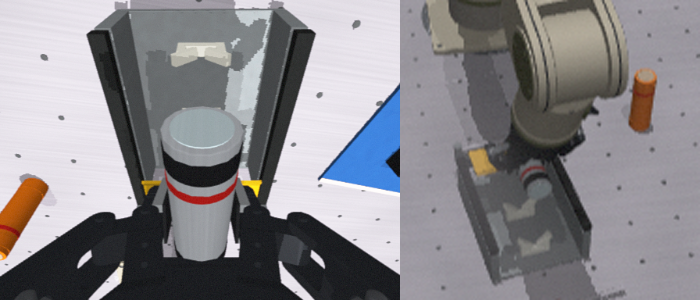

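```bash
python3 - <<'E'
from place import *
s=load('scene'); c=load('wrist')
P=H((-77,0,166)); print(proj(s,P),'seen 264.7,200'); print(proj(c,P)/1.28,'seen 203,130')
for x in(-58,): print('V',proj(c,H((-53,0,22)))/1.28, 'seen 201,55')
for y in(-76,76): print(proj(c,H((-90,y,78)))/1.28,'seen',88 if y<0 else 315,30)
E
```

```text
[263.49825442 201.11928426] seen 264.7,200
[199.21733903 133.31866158] seen 203,130
V [199.82121308  60.08522916] seen 201,55
[84.61627385 36.56890095] seen 88 30
[314.35392509  36.45312523] seen 315 30
```

jog_arm:
  dr:
    - [0,0,0]
    - [0,0,0]
    - [0,0,0]
    - [0,0,0]
    - [0,0,0]
    - [0,0,0]
    - [0,0,0]
  translation:
    - [0.28,0,0.61]
    - [0.28,0,0.61]
    - [0.28,0,0.61]
    - [0.28,0,0.61]
    - [0.28,0,0.61]
    - [0.28,0,0.61]
    - [0.09,0,0.2]
  jaw: [0.3,0.3,0.3,0.3,0.3,0.3,0.3]

```text
clock: 10.6
position: [0.5594, -0.0137, 0.0389]
ee_rot: [0.974, 0.071, -0.214, 0.015]
ft_force: [-0.4, -0.0, -2.3]
grip_width: 0.409
grasp_force: 40.0
```

jog_arm:
  dr:
    - [0,0,0]
    - [0,0,0]
    - [0,0,0]
    - [0,0,0]
    - [0,0,0]
  translation:
    - [0.04,0,0.09]
    - [0.04,0,0.09]
    - [0.04,0,0.09]
    - [0.04,0,0.09]
    - [0,0,0]
  jaw: [0.3,0.3,0.3,0.3,0.3]

```text
clock: 11.1
position: [0.5604, -0.0136, 0.0315]
ee_rot: [0.974, 0.071, -0.213, 0.015]
ft_force: [0.1, -0.5, -0.8]
grip_width: 0.406
grasp_force: 40.0
```

jog_arm:
  dr:
    - [0,0,0]
    - [0,0,0]
    - [0,0,0]
  translation:
    - [0.02,0,0.05]
    - [0.02,0,0.05]
    - [0,0,0]
  jaw: [0.3,0.3,0.3]

```text
clock: 11.4
position: [0.5606, -0.0141, 0.0296]
ee_rot: [0.974, 0.071, -0.213, 0.016]
ft_force: [-0.2, -1.5, 4.3]
grip_width: 0.411
grasp_force: 40.3
```

jog_arm:
  dr:
    - [0,0,0]
    - [0,0,0]
  translation:
    - [0.02,0,0.04]
    - [0,0,0]
  jaw: [0.3,0.3]

```text
clock: 11.6
position: [0.5607, -0.0142, 0.0295]
ee_rot: [0.974, 0.071, -0.213, 0.016]
ft_force: [-2.5, -2.1, 13.1]
grip_width: 0.409
grasp_force: 41.1
```

jog_arm:
  dr:
    - [0,0,0]
    - [0,0,0]
    - [0,0,0]
    - [0,0,0]
    - [0,0,0]
    - [0,0,0]
  translation:
    - [-0.02,0,-0.04]
    - [0,0,0]
    - [0,0,0]
    - [0,0,0]
    - [0,0,0]
    - [0,0,0]
  jaw: [0.3,0.42,0.46,0.52,0.6,0.65]
  squeeze: 20

```text
clock: 12.2
position: [0.5602, -0.0134, 0.0287]
ee_rot: [0.974, 0.071, -0.213, 0.015]
ft_force: [-0.8, -0.6, 0.5]
grip_width: 0.649
grasp_force: 0.0
```

jog_arm:
  dr:
    - [0,0,0]
    - [0,0,0]
    - [0,0,0]
    - [0,0,0]
    - [0,0,0]
    - [0,0,0]
    - [0,0,0]
    - [0,0,0]
  translation:
    - [0,0,0]
    - [0,0,-0.2]
    - [0,0,-0.5]
    - [0,0,-0.9]
    - [0,0,-0.9]
    - [0,0,-0.9]
    - [0,0,-0.9]
    - [0,0,-0.9]
  jaw: [0.65,0.65,0.65,0.65,0.65,0.65,0.65,0.65]

```text
clock: 13.0
position: [0.6147, -0.0057, 0.149]
ee_rot: [0.974, 0.071, -0.212, 0.015]
ft_force: [-0.3, -0.7, 0.1]
grip_width: 0.646
grasp_force: 0.0
```

```bash
python3 - <<'E'
from place import *
c=grab('wrist'); s=grab('scene');t=grab('top')
print(cur().round(3))
cr=s['color'][120:260,200:340,::-1]
cv2.imwrite('pics/p4.png',np.hstack([cv2.resize(c['color'][:,:,::-1],(400,300)),cv2.resize(cr,(400,400),interpolation=cv2.INTER_CUBIC)[:300]]))
E
```

```text
[[ 0.901  0.145 -0.41   0.615]
 [ 0.132 -0.989 -0.06  -0.006]
 [-0.414 -0.    -0.91   0.149]
 [ 0.     0.     0.     1.   ]]
```

View pics/p4.png

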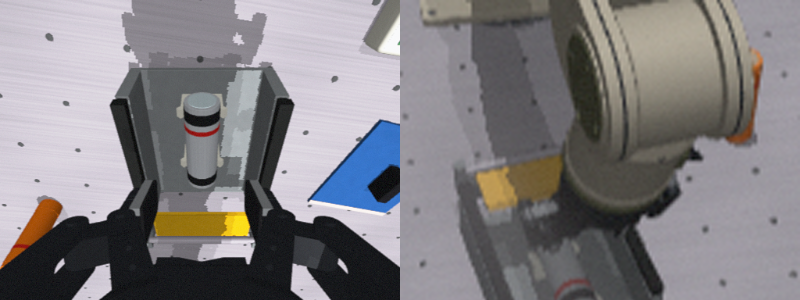

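```bash
python3 - <<'E'
from place import *
c=load('wrist')
q=lambda p:(proj(c,H(p))/1.28).round(1)
print('far end top',q((-77,0,64)),'far centre',q((-77,0,46)),'near bottom rim',q((33,0,64)),'near ctr',q((33,0,46)))
print('V far corners',q((-58,22,42)),q((-58,-22,42)),'near',q((14,22,42)),q((14,-22,42)))
print('leaf edge',q((40,58,90)),q((40,-58,90)),'wall ends',q((-90,76,78)),q((-90,-76,78)))
# rough cover plan: over rib, tool down
im=c['color'][:,:,::-1]; cv2.imwrite('pics/p5.png',cv2.resize(im[90:250,130:400],None,fx=2.96,fy=2.96,interpolation=cv2.INTER_CUBIC))
E
```

```text
far end top [200.8 111.3] far centre [200.7 101.2] near bottom rim [200.7 189.7] near ctr [200.7 178.5]
V far corners [222.2 115.7] [179.2 115.6] near [218.7 165.5] [182.6 165.5]
leaf edge [251.6 211.6] [149.7 211.6] wall ends [293.3 107. ] [108.2 106.9]
```

View pics/p5.png

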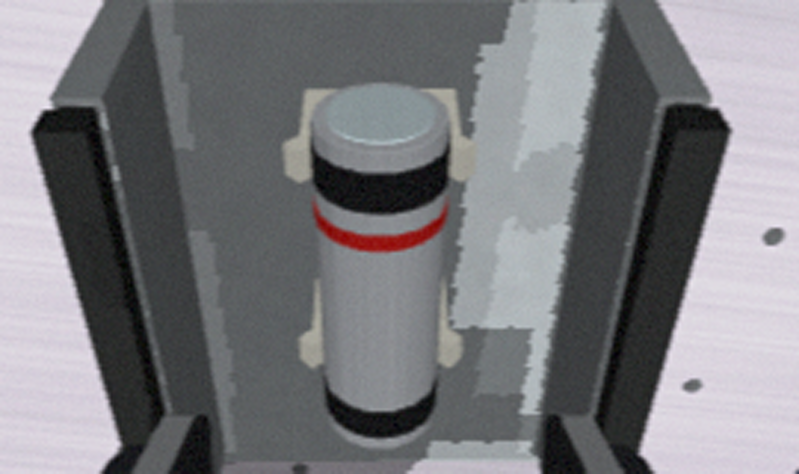

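The tube sits centred in both V blocks: its far end is at (380,115), the blocks are at (382,140) and (382,345), and it measures about −19 mm along the housing. Now for the cover.

```bash
python3 - <<'E'
from place import *
plan(cur(),pose([.512,-.295,.14],[0,0,-1],[-.1,-.995,0]))
E
```

```text
12 rows dr [0.062 0.507 0.289] tr [-0.361  0.955  0.124]
  via [ 0.596 -0.08   0.151] [-0.31 -0.04 -0.95]
  via [ 0.572 -0.153  0.15 ] [-0.21 -0.02 -0.98]
  via [ 0.544 -0.225  0.147] [-0.11 -0.01 -0.99]
```

jog_arm:
  dr:
    - [0.06,0.51,0.29]
    - [0.06,0.51,0.29]
    - [0.06,0.51,0.29]
    - [0.06,0.51,0.29]
    - [0.06,0.51,0.29]
    - [0.06,0.51,0.29]
    - [0.06,0.51,0.29]
    - [0.06,0.51,0.29]
    - [0.06,0.51,0.29]
    - [0.06,0.51,0.29]
  translation:
    - [-0.36,0.95,0.12]
    - [-0.36,0.95,0.12]
    - [-0.36,0.95,0.12]
    - [-0.36,0.95,0.12]
    - [-0.36,0.95,0.12]
    - [-0.36,0.95,0.12]
    - [-0.36,0.95,0.12]
    - [-0.36,0.95,0.12]
    - [-0.36,0.95,0.12]
    - [-0.36,0.95,0.12]
  jaw: [0.65,0.65,0.65,0.65,0.65,0.65,0.65,0.65,0.65,0.65]

```text
clock: 14.15
position: [0.5317, -0.2486, 0.144]
ee_rot: [0.999, -0.031, -0.036, 0.004]
ft_force: [0.0, -0.6, -0.5]
grip_width: 0.655
grasp_force: 0.0
```

jog_arm:
  dr:
    - [0.06,0.51,0.29]
    - [0.06,0.51,0.29]
    - [0,0,0]
    - [0,0,0]
  translation:
    - [-0.36,0.95,0.12]
    - [-0.36,0.95,0.12]
    - [0,0,0]
    - [0,0,0]
  jaw: [0.65,0.65,0.65,0.65]

```text
clock: 14.55
position: [0.5102, -0.2941, 0.1395]
ee_rot: [0.999, -0.051, -0.001, 0.001]
ft_force: [0.6, 0.7, 0.6]
grip_width: 0.651
grasp_force: 0.0
```

```bash
python3 - <<'E'
from place import *
c=grab('wrist'); im=c['color']; cv2.imwrite('pics/w6.png',cv2.resize(im[:,:,::-1],(800,600)))
T=cur(); print(T.round(4), manip.get_obs()['clock'], np.round(manip.get_obs()['joint_pos'],2))
P=np.array([.512,-.295]); x=np.array([-.995,.1]); y=np.array([-.1,-.995])
for a,b,z in((25,8,.035),(25,-8,.035),(-25,8,.035),(-25,-8,.035),(85,74,.005),(85,-74,.005)):
    print(a,b,(proj(c,np.r_[P+x*a/1e3+y*b/1e3,z])/.64).round(0))
E
```

```text
[[ 0.995  -0.0999 -0.0014  0.511 ]
 [-0.0999 -0.995  -0.0017 -0.2931]
 [-0.0012  0.0019 -1.      0.1395]
 [ 0.      0.      0.      1.    ]] 14.6 [ 0.46  0.32 -0.02  1.67  0.01  1.15 -1.23]
25 8 [416. 333.]
25 -8 [386. 333.]
-25 8 [416. 243.]
-25 -8 [385. 243.]
85 74 [516. 404.]
85 -74 [286. 404.]
```

View pics/w6.png

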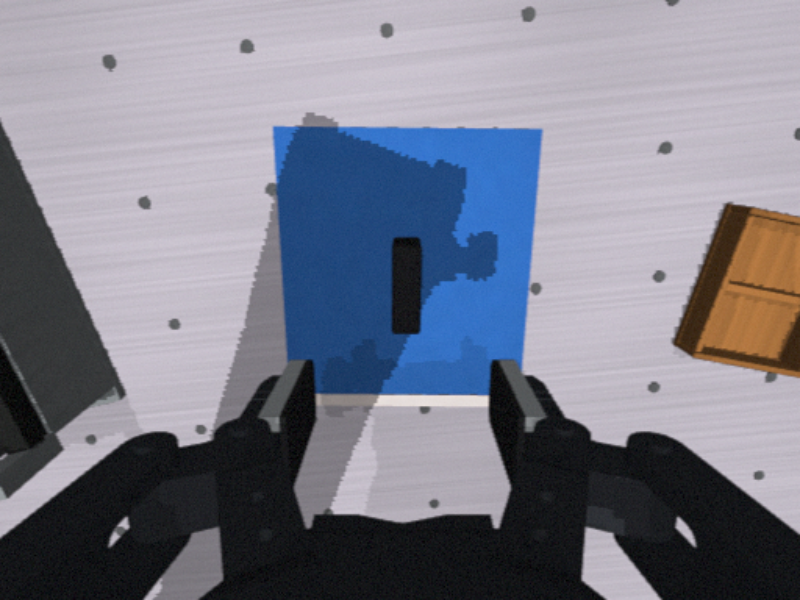

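jog_arm:
  dr:
    - [0,0,0]
    - [0,0,0]
    - [0,0,0]
    - [0,0,0]
    - [0,0,0]
    - [0,0,0]
    - [0,0,0]
  translation:
    - [0.02,0.15,0.9]
    - [0,0,0.9]
    - [0,0,0.9]
    - [0,0,0.9]
    - [0,0,0.9]
    - [0,0,0.5]
    - [0,0,0.15]
  jaw: [0.65,0.65,0.65,0.65,0.65,0.65,0.65]

```text
clock: 15.3
position: [0.5109, -0.2965, 0.0096]
ee_rot: [0.999, -0.049, -0.001, 0.001]
ft_force: [-0.0, -0.7, 1.2]
grip_width: 0.649
grasp_force: 0.0
```

jog_arm:
  dr:
    - [0,0,0]
    - [0,0,0]
    - [0,0,0]
    - [0,0,0]
    - [0,0,0]
    - [0,0,0]
    - [0,0,0]
  translation:
    - [0,0,0]
    - [0,0,0]
    - [0,0,0]
    - [0,0,0]
    - [0,0,0]
    - [0,0,0]
    - [0,0,0]
  jaw: [0.4,0.3,0.2,0.1,0.05,0.05,0.05]
  squeeze: 80

```text
clock: 16.0
position: [0.5119, -0.2981, 0.0124]
ee_rot: [0.999, -0.05, 0.001, 0.001]
ft_force: [-1.4, 1.1, 6.1]
grip_width: 0.167
grasp_force: 78.9
```

jog_arm:
  dr:
    - [0,0,0]
    - [0,0,0]
    - [0,0,0]
    - [0,0,0]
    - [0,0,0]
    - [0,0,0]
    - [0,0,0]
    - [0,0,0]
  translation:
    - [0,0,-0.3]
    - [0,0,-0.7]
    - [0,0,-0.9]
    - [0,0,-0.9]
    - [0,0,-0.9]
    - [0,0,-0.9]
    - [0,0,-0.9]
    - [0,0,0]
  jaw: [0.05,0.05,0.05,0.05,0.05,0.05,0.05,0.05]
  squeeze: 90

```text
clock: 16.8
position: [0.5126, -0.2985, 0.1522]
ee_rot: [0.999, -0.05, 0.002, 0.002]
ft_force: [0.4, 0.3, -1.7]
grip_width: 0.165
grasp_force: 87.9
```

```bash
cat >> place.py <<'E'
HP=(*H((-3,1,0))[:2],3.286)
H0=H
def H(q): return H0(q,HP)
def cov(xh,zu,off=.0124): return pose(H((xh,0,0))+[0,0,zu+off],[0,0,-1],hy)   # cover origin at xh (mm), underside zu (m)
E
python3 - <<'E'
from place import *
T=cur(); o=manip.get_obs(); print(T.round(4),o['ft_force'],o['torque'],o['grip_width'],o['grasp_force'])
plan(T,cov(-66,.125))
c=grab('wrist'); cv2.imwrite('pics/w7.png',cv2.resize(c['color'][:,:,::-1],(800,600)))
E
```

```text
[[ 0.9949 -0.1006  0.004   0.5126]
 [-0.1006 -0.9949 -0.0049 -0.2985]
 [ 0.0045  0.0045 -1.      0.1522]
 [ 0.      0.      0.      1.    ]] [ 0.44692556  0.26976549 -1.69338088] [-0.05660252 -0.04842602  0.02997161] 0.16508672686607703 87.94915080070496
12 rows dr [ 0.006 -0.005 -0.293] tr [ 0.35  -0.969  0.048]
  via [ 0.545 -0.228  0.148] [ 0. -0. -1.]
  via [ 0.572 -0.156  0.145] [ 0. -0. -1.]
  via [ 0.596 -0.082  0.141] [ 0. -0. -1.]
```

View pics/w7.png

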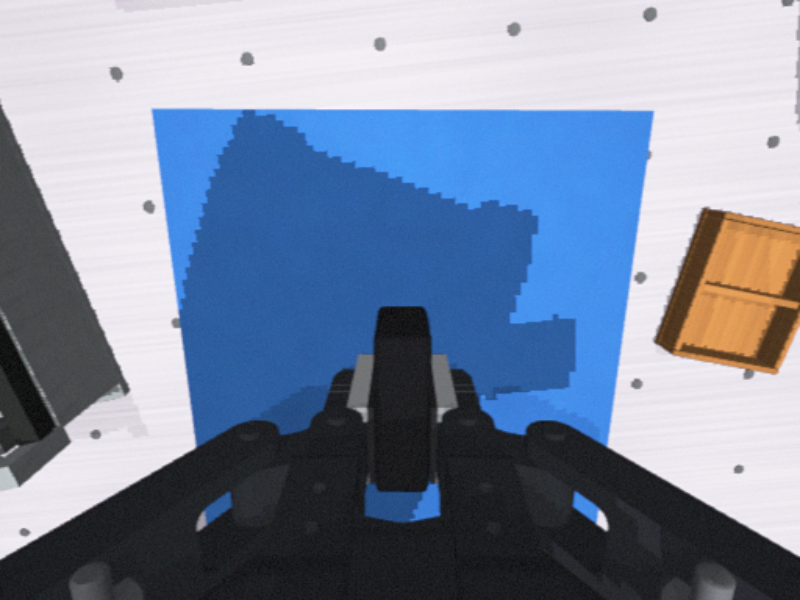

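```bash
python3 - <<'E'
from place import *
from scipy.optimize import least_squares
c=load('wrist'); T=cur()
obs=[((-85,-74,5),(152,109)),((-85,74,5),(653,111)),((-25,-8,5),(380,307)),((-25,8,5),(427,307)),((-25,-8,35),(375,338)),((-25,8,35),(431,338))]
def f(p,full=False):
    # cover frame: x_c = -tool x, y_c = tool y, z_c = -tool z ; params dx,dy,dz(mm), roll,pitch,yaw
    B=R.from_rotvec(p[3:]).as_matrix(); out=[]
    for q,u in obs:
        w=B@np.array(q)/1e3+np.array(p[:3])/1e3
        X=T[:3,3]+T[:3,:3]@np.array([-w[0],w[1],-w[2]])
        out.append(proj(c,X)-np.array(u)*.64+.2)
    return np.concatenate(out)
g=lambda p:np.r_[f(p),p[3:]*5, np.array(p[:3])*.01]
r=least_squares(g,[0,0,-12,0,0,0]); print(r.x.round(3),'\n',f(r.x).reshape(-1,2).round(1))
E
```

```text
[ 9.9700e-01  1.2910e+00 -1.0168e+01 -2.0000e-03 -1.6000e-02 -3.0000e-03] 
 [[-0.1  0.7]
 [ 0.4  0.5]
 [-1.1 -0.6]
 [ 0.1 -0.5]
 [-1.  -0.1]
 [ 1.5 -0.1]]
```

jog_arm:
  dr:
    - [0.01,0,-0.29]
    - [0.01,0,-0.29]
    - [0.01,0,-0.29]
    - [0.01,0,-0.29]
    - [0.01,0,-0.29]
    - [0.01,0,-0.29]
    - [0,0,-0.29]
    - [0,0,-0.29]
    - [0,0,-0.29]
    - [0,0,-0.29]
  translation:
    - [0.35,-0.97,0.05]
    - [0.35,-0.97,0.05]
    - [0.35,-0.97,0.05]
    - [0.35,-0.97,0.05]
    - [0.35,-0.97,0.05]
    - [0.35,-0.97,0.05]
    - [0.35,-0.97,0.05]
    - [0.35,-0.97,0.05]
    - [0.35,-0.97,0.05]
    - [0.35,-0.97,0.05]
  jaw: [0.05,0.05,0.05,0.05,0.05,0.05,0.05,0.05,0.05,0.05]

```text
clock: 17.85
position: [0.6011, -0.0534, 0.1356]
ee_rot: [0.999, 0.052, -0.001, -0.001]
ft_force: [0.1, -0.9, -2.4]
grip_width: 0.166
grasp_force: 88.0
```

jog_arm:
  dr:
    - [0,0,-0.29]
    - [0,0,-0.29]
    - [0,0,0]
    - [0,0,0]
  translation:
    - [0.35,-0.97,0.05]
    - [0.35,-0.97,0.05]
    - [0,0,0]
    - [0,0,0]
  jaw: [0.05,0.05,0.05,0.05]

```text
clock: 18.25
position: [0.6127, -0.0041, 0.1332]
ee_rot: [0.997, 0.073, -0.001, -0.001]
ft_force: [0.1, -0.0, -1.3]
grip_width: 0.167
grasp_force: 88.1
```

```bash
python3 - <<'E'
from place import *
T=cur(); o=manip.get_obs(); print(T.round(4),o['clock'],o['ft_force'],np.round(o['joint_pos'],2))
plan(T,cov(-67,.090,.0115),3)
s=grab('scene'); t=grab('top')
# predicted pixels of cover corners (top face) from TCP, and leaf edge
C=T[:3,3]-[0,0,.0115]+hx*.001
for a,b in((85,74),(85,-74),(-85,-74),(-85,74)):
    X=C+hx*a/1e3+hy*b/1e3+[0,0,.005]; print(a,b,proj(s,X).round(1),proj(t,X).round(1))
print('leaf',proj(s,H((40,58,90))).round(1),proj(s,H((40,-58,90))).round(1))
a=cv2.resize(s['color'][130:250,190:350,::-1],(800,600),interpolation=cv2.INTER_CUBIC)
cv2.imwrite('pics/s8.png',a)
E
```

```text
[[ 0.9894  0.1449 -0.0014  0.6127]
 [ 0.1449 -0.9894  0.002  -0.0041]
 [-0.0011 -0.0022 -1.      0.1332]
 [ 0.      0.      0.      1.    ]] 18.25 [ 0.05886878 -0.04809583 -1.25594502] [ 0.09  0.38 -0.2   1.61  0.08  1.16 -1.55]
3 rows dr [-0.011  0.005  0.005] tr [0.026 0.047 0.422]
  via [ 0.613 -0.004  0.133] [-0.  0. -1.]
  via [ 0.613 -0.005  0.123] [-0.  0. -1.]
  via [ 0.614 -0.006  0.112] [-0.  0. -1.]
85 74 [227.2 191.7] [285.5 188.5]
85 -74 [278.8 179.9] [241.2 194. ]
-85 -74 [301.2 225.7] [235.1 144.6]
-85 74 [245.3 239.9] [278.7 139.4]
leaf [230.4 194.9] [269.7 185.8]
```

View pics/s8.png

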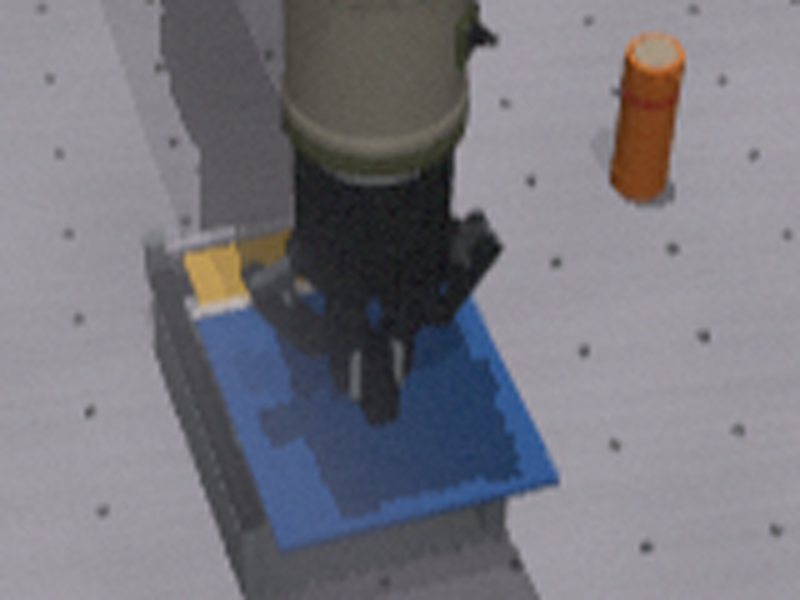

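jog_arm:
  dr:
    - [-0.01,0.01,0]
    - [-0.01,0,0]
    - [-0.01,0,0]
    - [0,0,0]
    - [0,0,0]
  translation:
    - [0.03,0.05,0.42]
    - [0.03,0.05,0.42]
    - [0.03,0.05,0.42]
    - [0,0,0.1]
    - [0,0,0]
  jaw: [0.05,0.05,0.05,0.05,0.05]

```text
clock: 18.85
position: [0.6151, -0.0097, 0.0986]
ee_rot: [0.997, 0.071, -0.001, 0.0]
ft_force: [0.3, -0.6, -2.2]
grip_width: 0.165
grasp_force: 88.1
```

jog_arm:
  dr:
    - [0,0,0]
    - [0,0,0]
    - [0,0,0]
  translation:
    - [0,0,0.1]
    - [0,0,0.1]
    - [0,0,0]
  jaw: [0.05,0.05,0.05]

```text
clock: 19.15
position: [0.6155, -0.0095, 0.0945]
ee_rot: [0.997, 0.071, 0.0, 0.0]
ft_force: [-0.3, -0.3, -2.4]
grip_width: 0.166
grasp_force: 88.1
```

jog_arm:
  dr:
    - [0,0,0]
    - [0,0,0]
    - [0,0,0]
  translation:
    - [0,0,0.04]
    - [0,0,0.04]
    - [0,0,0]
  jaw: [0.05,0.05,0.05]

```text
clock: 19.45
position: [0.6155, -0.0095, 0.0925]
ee_rot: [0.997, 0.071, 0.0, 0.0]
ft_force: [-0.7, -0.1, -2.1]
grip_width: 0.167
grasp_force: 88.1
```

jog_arm:
  dr:
    - [0,0,0]
    - [0,0,0]
  translation:
    - [0,0,0.04]
    - [0,0,0]
  jaw: [0.05,0.05]

```text
clock: 19.65
position: [0.6155, -0.0096, 0.0915]
ee_rot: [0.997, 0.071, 0.0, 0.0]
ft_force: [0.0, -0.3, -2.4]
grip_width: 0.165
grasp_force: 88.1
```

jog_arm:
  dr:
    - [0,0,0]
    - [0,0,0]
  translation:
    - [0,0,0.04]
    - [0,0,0]
  jaw: [0.05,0.05]

```text
clock: 19.85
position: [0.6156, -0.0095, 0.0905]
ee_rot: [0.997, 0.071, 0.0, 0.0]
ft_force: [-0.5, 0.8, -2.2]
grip_width: 0.163
grasp_force: 88.1
```

jog_arm:
  dr:
    - [0,0,0]
    - [0,0,0]
  translation:
    - [0,0,0.04]
    - [0,0,0]
  jaw: [0.05,0.05]

```text
clock: 20.05
position: [0.6157, -0.0095, 0.0899]
ee_rot: [0.997, 0.071, 0.0, 0.0]
ft_force: [-2.0, -0.3, 3.2]
grip_width: 0.169
grasp_force: 88.5
```

```bash
python3 - <<'E'
from place import *
T=cur(); o=manip.get_obs(); print(T.round(4),o['ft_force'],o['torque'])
q=T[:3,3]-H((0,0,0)); print('tcp in housing',q@hx,q@hy)
B=T.copy(); B[:3,3]+=hx*.04; plan(T,B)
E
```

```text
[[ 9.899e-01  1.419e-01  5.000e-04  6.157e-01]
 [ 1.419e-01 -9.899e-01 -2.000e-04 -9.500e-03]
 [ 4.000e-04  3.000e-04 -1.000e+00  8.990e-02]
 [ 0.000e+00  0.000e+00  0.000e+00  1.000e+00]] [-2.04575375 -0.32700604  3.21498612] [-0.05771497  0.37802547  0.03828993]
tcp in housing -0.06719945493350864 0.002371746950166042
2 rows dr [-0.  0. -0.] tr [-0.8    0.002 -0.   ]
  via [ 0.616 -0.01   0.09 ] [ 0. -0. -1.]
  via [ 0.596 -0.012  0.09 ] [ 0. -0. -1.]
  via [ 0.596 -0.012  0.09 ] [ 0. -0. -1.]
```

jog_arm:
  dr:
    - [0,0,0]
    - [0,0,0]
    - [0,0,0]
    - [0,0,0]
    - [0,0,0]
  translation:
    - [0,0,-0.08]
    - [0,-0.08,0]
    - [-0.4,0,0]
    - [-0.4,0,0]
    - [0,0,0]
  jaw: [0.05,0.05,0.05,0.05,0.05]

```text
clock: 20.55
position: [0.5938, -0.0109, 0.0914]
ee_rot: [0.997, 0.071, -0.001, 0.0]
ft_force: [-0.9, 0.6, -2.0]
grip_width: 0.168
grasp_force: 88.1
```

jog_arm:
  dr:
    - [0,0,0]
    - [0,0,0]
    - [0,0,0]
    - [0,0,0]
  translation:
    - [-0.3,0,0]
    - [-0.3,0,0]
    - [-0.2,0,0]
    - [0,0,0]
  jaw: [0.05,0.05,0.05,0.05]

```text
clock: 20.95
position: [0.575, -0.0135, 0.0917]
ee_rot: [0.997, 0.071, 0.0, 0.0]
ft_force: [-0.8, 0.3, -2.3]
grip_width: 0.168
grasp_force: 88.1
```

```bash
python3 - <<'E'
from place import *
T=cur(); o=manip.get_obs(); print(T[:3,3],o['ft_force'],o['torque'])
q=T[:3,3]-H((0,0,0)); print('tcp in housing',q@hx,q@hy)
s=grab('scene'); C=T[:3,3]-[0,0,.0119]
for a,b in((85,74),(85,-74),(-85,-74),(-85,74)):
    print(a,b,((proj(s,C+hx*(a+1)/1e3+hy*b/1e3+[0,0,.005])-[190,130])*5).round(0))
print('leaf',[((proj(s,H((40,y,90)))-[190,130])*5).round(0) for y in(58,-58)])
print('walls',[((proj(s,H((-90,y,78)))-[190,130])*5).round(0) for y in(76,-76)])
cv2.imwrite('pics/s9.png',cv2.resize(s['color'][130:250,190:350,::-1],(800,600),interpolation=cv2.INTER_CUBIC))
E
```

```text
[ 0.57504599 -0.01349152  0.09167811] [-0.82175312  0.34959566 -2.25924982] [-0.01936292 -0.04182988 -0.02181305]
tcp in housing -0.02644469264575788 0.00044381908767172234
85 74 [165. 313.]
85 -74 [413. 256.]
-85 -74 [517. 475.]
-85 74 [249. 543.]
leaf [array([202., 324.]), array([398., 279.])]
walls [array([236., 522.]), array([507., 454.])]
```

View pics/s9.png

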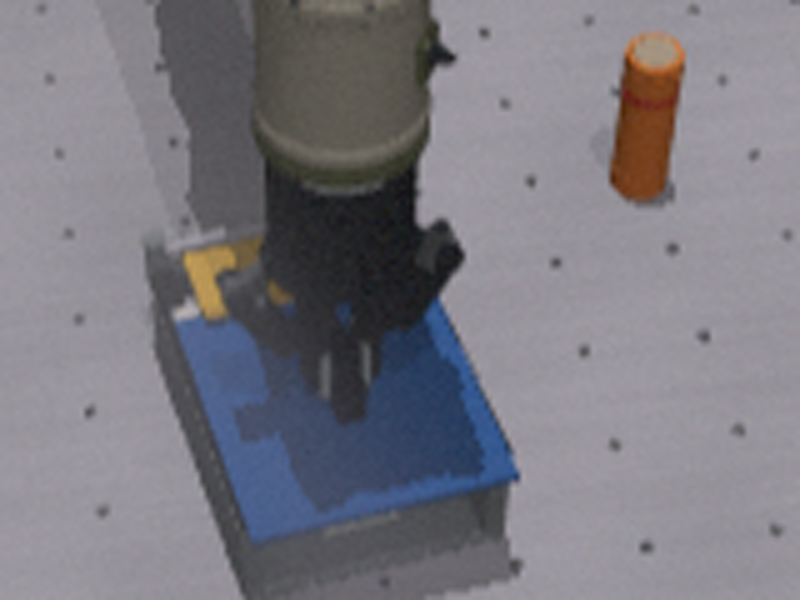

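jog_arm:
  dr:
    - [0,0,0]
    - [0,0,0]
    - [0,0,0]
  translation:
    - [-0.35,0,0]
    - [-0.35,0,0]
    - [0,0,0]
  jaw: [0.05,0.05,0.05]

```text
clock: 21.3
position: [0.5571, -0.016, 0.0915]
ee_rot: [0.997, 0.071, -0.0, 0.0]
ft_force: [0.1, 0.4, -2.5]
grip_width: 0.166
grasp_force: 88.1
```

jog_arm:
  dr:
    - [0,0,0]
    - [0,0,0]
  translation:
    - [-0.12,0,0]
    - [0,0,0]
  jaw: [0.05,0.05]

```text
clock: 21.5
position: [0.5552, -0.0162, 0.0917]
ee_rot: [0.997, 0.071, 0.0, 0.0]
ft_force: [0.2, -0.1, -1.7]
grip_width: 0.163
grasp_force: 88.1
```

jog_arm:
  dr:
    - [0,0,0]
    - [0,0,0]
  translation:
    - [-0.08,0,0]
    - [0,0,0]
  jaw: [0.05,0.05]

```text
clock: 21.7
position: [0.5533, -0.0165, 0.0916]
ee_rot: [0.997, 0.071, 0.0, 0.0]
ft_force: [-0.3, 0.4, -2.0]
grip_width: 0.169
grasp_force: 88.1
```

jog_arm:
  dr:
    - [0,0,0]
    - [0,0,0]
  translation:
    - [-0.06,0,0]
    - [0,0,0]
  jaw: [0.05,0.05]

```text
clock: 21.9
position: [0.5518, -0.0167, 0.0916]
ee_rot: [0.997, 0.071, 0.0, 0.0]
ft_force: [0.3, -0.5, -2.6]
grip_width: 0.163
grasp_force: 88.1
```

jog_arm:
  dr:
    - [0,0,0]
    - [0,0,0]
  translation:
    - [-0.06,0,0]
    - [0,0,0]
  jaw: [0.05,0.05]

```text
clock: 22.1
position: [0.5503, -0.0169, 0.0916]
ee_rot: [0.997, 0.071, 0.0, 0.0]
ft_force: [-0.3, -0.2, -1.2]
grip_width: 0.169
grasp_force: 88.1
```

jog_arm:
  dr:
    - [0,0,0]
    - [0,0,0]
  translation:
    - [-0.06,0,0]
    - [0,0,0]
  jaw: [0.05,0.05]

```text
clock: 22.3
position: [0.5493, -0.0169, 0.0918]
ee_rot: [0.997, 0.071, 0.001, 0.0]
ft_force: [1.9, 0.7, -2.9]
grip_width: 0.165
grasp_force: 88.0
```

jog_arm:
  dr:
    - [0,0,0]
    - [0,0,0]
  translation:
    - [-0.06,0,0]
    - [0,0,0]
  jaw: [0.05,0.05]

```text
clock: 22.5
position: [0.5489, -0.0166, 0.0924]
ee_rot: [0.997, 0.072, 0.002, -0.0]
ft_force: [6.5, 2.5, -3.2]
grip_width: 0.164
grasp_force: 87.9
```

jog_arm:
  dr:
    - [0,0,0]
    - [0,0,0]
    - [0,0,0]
    - [0,0,0]
  translation:
    - [0.07,0,0]
    - [0,0,0.05]
    - [0,0,0.04]
    - [0,0,0]
  jaw: [0.05,0.05,0.05,0.05]

```text
clock: 22.9
position: [0.5494, -0.0171, 0.0896]
ee_rot: [0.997, 0.071, 0.0, 0.0]
ft_force: [1.4, -0.5, 2.1]
grip_width: 0.17
grasp_force: 88.8
```

jog_arm:
  dr:
    - [0,0,0]
    - [0,0,0]
    - [0,0,0]
    - [0,0,0]
  translation:
    - [0,0,0.05]
    - [0,0,0.05]
    - [0,0,0]
    - [0,0,0]
  jaw: [0.05,0.05,0.05,0.05]

```text
clock: 23.3
position: [0.5494, -0.0171, 0.0874]
ee_rot: [0.997, 0.071, 0.0, 0.0]
ft_force: [-0.3, -0.2, 7.0]
grip_width: 0.166
grasp_force: 89.3
```

jog_arm:
  dr:
    - [0,0,0]
    - [0,0,0]
    - [0,0,0]
    - [0,0,0]
    - [0,0,0]
  translation:
    - [0,0,0.03]
    - [0,0,0]
    - [0,0,0]
    - [0,0,0]
    - [0,0,0]
  jaw: [0.05,0.05,0.05,0.05,0.05]

```text
clock: 23.8
position: [0.5494, -0.0171, 0.0868]
ee_rot: [0.997, 0.071, 0.0, 0.0]
ft_force: [-1.7, -0.3, 7.3]
grip_width: 0.168
grasp_force: 89.4
```

```bash
python3 - <<'E'
from place import *
T=cur(); o=manip.get_obs(); print(T.round(4),o['clock'],o['ft_force'],o['torque'],o['grasp_force'])
s=grab('scene'); cv2.imwrite('pics/s10.png',cv2.resize(s['color'][130:250,190:350,::-1],(800,600),interpolation=cv2.INTER_CUBIC))
E
```

```text
[[ 9.899e-01  1.418e-01  8.000e-04  5.494e-01]
 [ 1.418e-01 -9.899e-01 -3.000e-04 -1.710e-02]
 [ 8.000e-04  4.000e-04 -1.000e+00  8.680e-02]
 [ 0.000e+00  0.000e+00  0.000e+00  1.000e+00]] 23.8 [-1.71258379 -0.3433962   7.33181758] [-0.00564533  0.34598771  0.19477846] 89.40702795982361
```

View pics/s10.png

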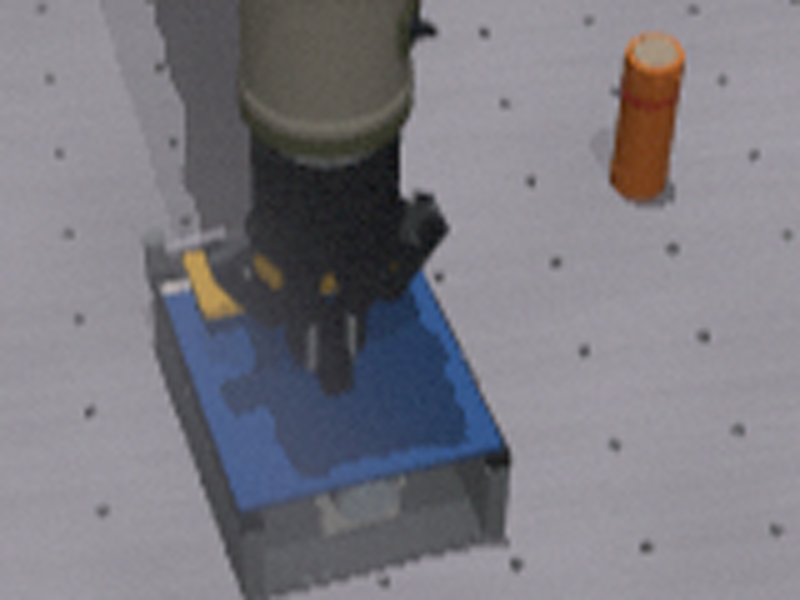

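The picture shows the cover home and square: far corners at (240,512) and (508,448) are in line with the walls. The leaf lies flat over it at (215,290), and the tube's end is still in its V at (370,500). The press force is about 9 N and the seal has given about 3 mm, so I'm handing in.

```bash
python3 -c "
from workcell import manip
print(manip.hand_in())"
```

```text
the job is handed in; nothing more can be done
None
```

I handed the job in with the tube lying in the V cradle and the cover home under the leaf, still held and pressing the seal down about 3 mm by my measurements; the hand-in gave no verdict.

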